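Take the battery off the palm sander and shut it away in its case

TASK

The sanding is done: take the battery pack off the cordless sander by squeezing in the two buttons on its sides together and drawing it straight out of the tail, leaving the sander standing where it is. Lay the pack down flat, right way up, in the large empty compartment of the open case without dropping it in, then swing the case's lid fully shut. Do not disturb the other things on the bench.

Things in the scene. Friction and masses are not known exactly. Their poses are not given: they have to be found in the camera images.
- sander: Cordless palm sander, grey with a black rubber palm grip, loose, standing on its 112 x 100 mm pad, about 1.2 kg, 129 mm high. Origin: centre of the pad's underside; z up, x to its nose; the tail with the battery points to -x. Motor column: radius 39 mm, centred 12 mm ahead of the origin. Tail: a box 58 mm wide, from 53 to 112 mm above the bench.
- socket_mouth (a point): Centre of the battery socket's mouth in the flat end face of the sander's tail, 72 mm behind the sander's origin and 78 mm above the bench. Axes as the sander: the pack comes out along -x.
- pack: Black battery pack, 0.25 kg: a grip block 48 (x) x 50 (y) x 46 mm high and, ahead of it (+x), a stem 45 long, 39 wide, 34 mm high, 6 mm above the block's underside. Origin: centre of the block's underside; z up. Fitted, the stem is in the sander's socket (1 mm play) and the block outside it, origin 97 mm behind and 55 mm above the sander's, axes parallel. Out, it rests flat on the block.
- button_left_face (a point): Centre of the outer face of the grey spring button on the pack's +y side: 24 x 24 mm, 31.5 mm from the pack's middle and 23 mm above its underside, beside the middle of the grip block. Moves in with the button. Each button carries a hook that holds the stem in the socket.
- button_right_face (a point): The same on the pack's -y side; 63 mm over both faces. With both buttons in by at least 4 mm the hooks let go and the pack can be drawn out straight along its -x; after 45 mm the stem is clear of the socket.
- button_left (a joint): Travel of the pack's +y side button, m: 0 out, 0.006 fully in (nearly flush with the block's side). The spring takes about 2.3 N to start and 8 N fully in; it comes back out when let go.
- button_right (a joint): The same for the button on the pack's -y side.
- case: Open grey moulded case, fixed to the bench; base half 225 (x) x 140 mm (y), rim 42 mm high, walls and floor 4 mm, lid hinged along its -y side. Origin: centre of its underside; z up. A 34 mm high divider 35 to 39 mm from the origin to +x parts a small compartment full of sanding sheets (+x) from the large empty one (-x). A carrying handle is folded out on the +y side.
- case_bay (a point): Centre of the floor of the case's large empty compartment: 143 mm (case x) by 132 mm (case y) inside, floor 4 mm above the bench, outer walls 38 mm above that floor. Axes as the case.
- lid (a joint): Angle of the case's lid, rad: 0 fully shut, 1.65 to 1.95 at the start (standing open, leaning out over the case's -y side; 2.0 at most). A stiff hinge keeps it where it is left, so it must be pushed all the way: 2 to 3 N at its free edge. Hinge line: along case x, at case y = -70 mm, 42 mm above the bench.
- lid_edge (a point): Middle of the lid's free edge, on its outer face, 140 mm from the hinge line along the lid and 24 mm out from it; turns with the lid, axes as the case when shut. The lid is a shallow tray 225 x 140 mm, 24 mm deep, 3 mm thick; shut, its flat outer face is its top, 66 mm above the bench.
- sheep_pot: Bystander: grey stone sheep planter with a sprig, about 85 x 110 mm, 100 mm high, loose. Origin: centre of its underside.
- varnish_tin: Bystander: plain metal tin, 68 mm across, 85 mm high, loose. Origin: centre of its underside.
- screwdriver: Bystander: screwdriver lying on the bench, about 200 mm long, under 40 mm high, loose. Origin: its underside, near the middle; x towards its tip.
- plaque: Bystander: small carved wooden plaque lying flat, 105 x 75 mm, 22 mm high, loose. Origin: centre of its underside.
Mind the look-alikes: they are no part of the job. Leave any purple look-alike of the pack alone.

How it is judged (in metres and radians):
On the way, in this order (a step that is already met when the one before it is completed fails the run):
1. both side buttons are squeezed in together (at least 4 mm each) with the pack still in the sander (value of joint each of button_left, button_right above 0.004 m and x of pack in the frame of sander between -0.108 and -0.085 m), for 0.1 s.
2. the pack is drawn clear of the sander's socket (x of pack in the frame of sander below -0.144 m), for 0.1 s.
3. the pack lies still on the floor of the large compartment, flat and right way up (x of pack in the frame of case_bay between -0.06 and 0.06 m and y of pack in the frame of case_bay between -0.06 and 0.06 m and z of pack in the frame of case_bay below 0.008 m and angle between pack's own z axis and vertical below 0.15 rad and linear speed of pack below 0.03 m/s), for 0.2 s.
At the end, for the whole second after the job is handed in: Lid shut within 0.05 rad; pack still, flat and right way up on the large compartment's floor (origin within 60 mm of its centre along case x and y and 8 mm of the floor, tilt under 0.15 rad); sander upright within 0.1 rad and within 80 mm of its start (all of step 3 and value of joint lid below 0.05 rad and angle between sander's own z axis and vertical below 0.1 rad and distance of sander from where it was at the start of the episode below 0.08 m and linear speed of sander below 0.03 m/s); the robot touches nothing.
It fails at once if the sander is tipped by more than 0.35 rad or shifted by more than 80 mm (angle between sander's own z axis and vertical above 0.35 rad or distance of sander from where it was at the start of the episode above 0.08 m).
It fails at once if the pack is dropped into the case (faster than 0.7 m/s within its walls) (horizontal distance between pack and case_bay below 0.08 m and z of pack in the frame of case_bay below 0.06 m and linear speed of pack above 0.7 m/s).
It fails at once if a bystander is moved by more than 40 mm (distance of any of sheep_pot, varnish_tin, screwdriver, plaque from where it was at the start of the episode above 0.04 m).
It also fails if it takes over 61 s, if anything falls off the work surface, if the arm or the gripper's body presses on something with over 40 N, if the wrist force passes 120 N, or if a joint passes its speed limit or range.

ROBOT

A 7-joint arm with a two-finger parallel gripper is mounted at the origin on the work surface. World frame = base frame: x ahead of the robot, y to its left, z up, the work surface at z = 0. Lengths are in m, angles in degrees, forces in N, time in s.
With the tool pointing down it reaches from about 0.4 to 0.85 m from the base axis. Payload 6.9 kg.
Tool frame: the origin (TCP) lies on the mounting face of the last link; the fingertips stand robot.finger_overhang ahead of it and the grasp point (between the pads) lies 155 mm ahead of it (robot.finger_overhang is the distance from the TCP to the fingertips, in m); z points along the fingers, y is the line along which they close (so a half turn about z gives the same grasp; the last joint's range is limited). The gripper opens to 85 mm and grips with 20 to 120 N. Pads are 22 mm wide; open, the fingers measure 114 mm over their backs; the gripper's body (76 mm by 85 mm) begins 54 mm behind the grasp point. The pads swing forward as they close: fully open they stand 13 mm farther back than shut.
Start: joints at [83.279, 29.078, -13.613, 85.955, 7.202, 65.827, -8.869], TCP at [0.138, -0.61, 0.405] pointing down, gripper open.
Joint ranges: [-176.47, 176.47], [-13.61, 117.27], [-81.72, 77.17], [0.22, 143.17], [-87.28, 267.28], [10, 112.55], [-165.47, 165.47]. Speed limits (degrees/s): [136.94, 136.94, 180, 180, 180, 180, 180].

INTERFACE

Orientations are given as a 3x3 rotation matrix whose columns are the frame's x, y, z axes.
In Python, from plant import telemetry, eyes, robot gives the robot as it stands.
- The arm moves only by the shell command python3 -m creep 'ROWS' [OPENING]. ROWS is text: rows parted by semicolons, each of 6 numbers parted by spaces: the shift along the tool's x, y, z in mm, then the turn, a rotation vector about the tool's x, y, z in rad. A call has 1 to 20 rows; each row shifts and turns the commanded pose from where the row before left it, along the tool's axes as they then stand; what a row does not reach is not made up. A row lasts 1/10 s, in which the tool goes at most 50 mm and 8.59 degrees, less where a joint would pass 70% of its speed; a pose out of reach is approached as far as the arm can. A call with a gripper value outside its range is refused whole. OPENING is the closure in counts, from 0 (fully open) to 255 (shut), set as the call begins (- or left out, the last holds). The fingers move at their own pace and stop on an object; the grip force is fixed at half the most. Time passes only in rows, so rows that do not move let the fingers close. It gives the time, the measured TCP pose, the force, the opening and the grip force at its end, in the units of the state.
- telemetry.get_state(): the state, without advancing time (a new reading comes with each control period).
- eyes.snapshot(name): name is "side" or "top" or "wrist"; returns a dict with "pixels" (480x640x3 uint8, red, green, blue), "K" (3x3 intrinsics, pixels), "k1" (the pictures are not rectified: a ray, as slopes to the right and down, at radius r is drawn at 1 + k1 r^2 times it, then the intrinsics apply), "R" (3x3) and "t" (3): a world point X has camera coordinates R X + t. Camera axes: x right, y down, z forward; pixel columns grow to the right and rows downward; lengths in m; the calibration is good to about 2 mm. A picture is of the moment at which its call begins. There is no depth.
- robot.finish_job(): hands the job in; it is judged then, once.
The state is a dict: "time": time; "joints": joint angles; "joint_vel": joint speeds; "effort": joint torques, N m; "tcp_pos": TCP position; "ee_rot": TCP orientation; "wrist_force": force on the tool from outside, world axes, zero at the start; "moment": the same for the moment, N m; "grip_width": finger opening in m; "finger_force": force on a finger pad.
Only numpy, scipy, OpenCV 4.12 (cv2) and the standard library are available. Lean on these libraries where they do the work, as an engineer would, in place of code of your own. Each camera call takes 0.05 s, during which the arm holds its last target. There are 200 camera calls.

## Working session

There is one attempt and no reset: what is moved stays moved. The work goes in short steps, Python scripts to look and compute and a shell command to move; the robot and the scene stay as the last step left them, time stands still between calls to the robot, and variables do not carry over. Pictures are saved under pics/ and viewed, at most 10 in all, crops included, and the job is handed in when it is done.

```bash
mkdir -p pics; ls; python3 - <<'E'
from plant import telemetry, eyes, robot
import cv2,numpy as np
print(telemetry.get_state()); print(robot.finger_overhang)
a=[]
for n in("top","side"):
    s=eyes.snapshot(n); cv2.imwrite(f"pics/{n}0.png",s["pixels"][:,:,::-1]); print(n,s["K"],s["k1"],s["R"],s["t"])
E
```

```text
pics
{'time': 0.0, 'joints': array([ 83.27681037,  29.12365374, -13.60819615,  86.00959489,
         7.20277212,  65.82866118,  -8.86879907]), 'joint_vel': array([ 0.03450891, -0.04092083,  0.09988788,  0.02539498,  0.01143661,
       -0.02752441, -0.0772218 ]), 'effort': array([ 7.56723443e-05, -6.20592284e+01, -2.18588635e+00, -2.49645531e+01,
        1.29030136e-02,  1.22068747e-02, -9.59027375e-06]), 'tcp_pos': array([ 0.13799967, -0.60936007,  0.40384392]), 'ee_rot': array([[ 9.75268970e-01,  2.21020873e-01, -4.58092672e-04],
       [ 2.21021339e-01, -9.75267421e-01,  1.73927878e-03],
       [-6.23459442e-05, -1.79751288e-03, -9.99998383e-01]]), 'wrist_force': array([ 0.16752059, -0.693439  , -0.68250688]), 'moment': array([-0.0112588 ,  0.00115793, -0.03065522]), 'finger_force': 0.0, 'grip_width': 0.08553424358367444}
0.1734
top [[524.01862413   0.         315.81827175]
 [  0.         524.01862413 242.60687741]
 [  0.           0.           1.        ]] -0.002024182961129232 [[-0.01991054 -0.99975208  0.00996779]
 [-0.99925592  0.01956929 -0.03323633]
 [ 0.03303303 -0.01062212 -0.99939781]] [-0.00106536  0.55578751  1.00601051]
side [[555.23477033   0.         332.73054801]
 [  0.         555.23477033 238.36046826]
 [  0.           0.           1.        ]] -0.07483106311904836 [[-0.91533223 -0.40243574 -0.01457367]
 [-0.23611605  0.56565436 -0.79011667]
 [ 0.32621485 -0.71977817 -0.6127832 ]] [0.51386598 0.19219861 1.0602208 ]
```

View pics/top0.png

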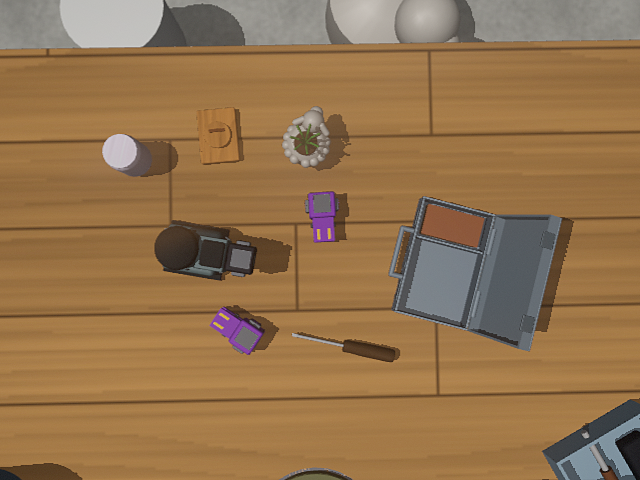

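View pics/side0.png

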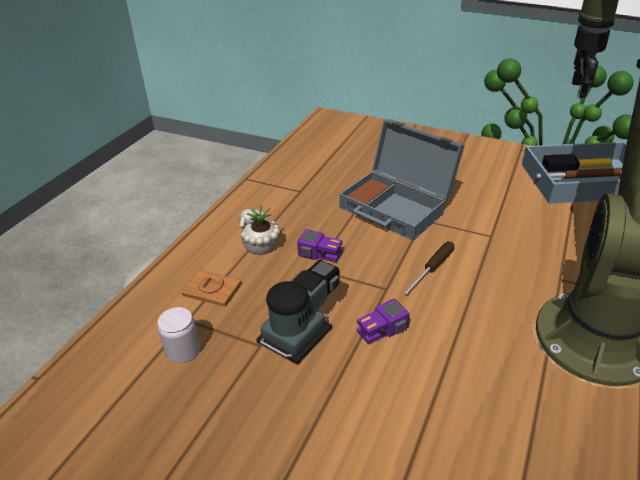

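The top view shows the sander with its dome at (176,248), and the fitted pack at (241,258), tail towards image right (-y). The case is at about (440,265) with its lid standing open on the right. The purple look-alikes are at (322,215) and (238,330), and the screwdriver is at (345,347).

```bash
cat > h.py <<'E'
import numpy as np,cv2
from plant import telemetry,eyes,robot
def ray(s,uv):
    K=s["K"];d=np.array([(uv[0]-K[0,2])/K[0,0],(uv[1]-K[1,2])/K[1,1]]);p=d.copy()
    for _ in range(10): p=d/(1+s["k1"]*(p@p))
    R=s["R"];return -R.T@s["t"],R.T@np.array([p[0],p[1],1])
def onz(s,uv,z):
    o,d=ray(s,uv);return o+d*(z-o[2])/d[2]
def proj(s,X):
    c=s["R"]@np.asarray(X)+s["t"];p=c[:2]/c[2];p=p*(1+s["k1"]*(p@p));return p*[s["K"][0,0],s["K"][1,1]]+s["K"][:2,2]
E
python3 - <<'E'
import cv2
a=cv2.imread("pics/top0.png")
x=cv2.resize(a[210:290,150:270],None,fx=5,fy=5,interpolation=cv2.INTER_CUBIC)
y=cv2.resize(a[190:360,380:580],None,fx=3,fy=3,interpolation=cv2.INTER_CUBIC)
cv2.imwrite("pics/z1.png",x);cv2.imwrite("pics/z2.png",y)
E
```

```text
(no output)
```

View pics/z1.png

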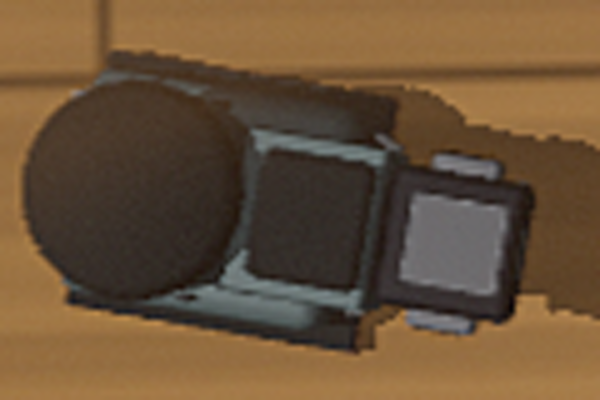

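View pics/z2.png

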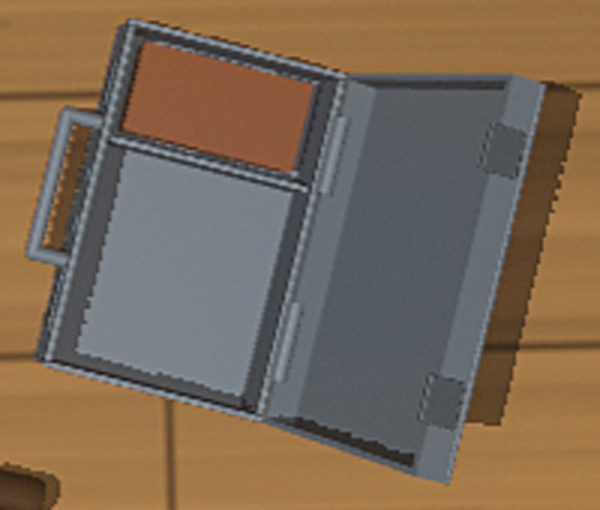

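Crop 1: the pack's grey top label has corners (414,193), (508,204), (494,297) and (402,283), and the dome is centred at (137,190). Crop 2: the case rim corners are (130,22), (345,75), (263,415) and (42,360), and the lid's free edge runs from (545,82) to (450,482).

```bash
python3 - <<'E'
from h import *
s=eyes.snapshot("top")
c1=lambda p:(np.array(p)+.5)/5+[150,210]-.5
c2=lambda p:(np.array(p)+.5)/3+[380,190]-.5
L=np.array([onz(s,c1(p),.101) for p in[(414,193),(508,204),(494,297),(402,283)]]);m=L.mean(0)
print("label c",m); ax=(L[0]+L[3]-L[1]-L[2]);print("sander x yaw",np.degrees(np.arctan2(ax[1],ax[0])), [np.linalg.norm(L[i]-L[i-1]) for i in range(4)])
d=onz(s,c1((137,190)),.115);print("dome",d,"yaw from dome",np.degrees(np.arctan2(*(d-m)[[1,0]])),np.linalg.norm((d-m)[:2]))
b=[onz(s,c1(p),.085) for p in[(467,167),(440,322)]];print("btn",b,np.mean(b,0))
r=[onz(s,c1(p),.101) for p in[(533,185),(514,322)]];print("rear",r,np.linalg.norm(r[0]-r[1]))
C=np.array([onz(s,c2(p),.042) for p in[(130,22),(345,75),(263,415),(42,360)]]);print(C,C.mean(0),[np.linalg.norm(C[i]-C[i-1]) for i in range(4)])
ax=C[0]+C[1]-C[2]-C[3];y=np.arctan2(ax[1],ax[0]);print("case yaw",np.degrees(y))
ex=np.array([np.cos(y),np.sin(y),0]);ey=np.array([-ex[1],ex[0],0]);o=C.mean(0);o[2]=0
print("bay",o-.0365*ex, "hinge mid",o-.07*ey)
for th in(1.65,1.75,1.85,1.95):
    e=o-.07*ey+[0,0,.042]+ey*(.14*np.cos(th)-.024*np.sin(th))+np.array([0,0,1])*(.14*np.sin(th)+.024*np.cos(th))
    q=o-.07*ey+[0,0,.042]+ey*(.14*np.cos(th))+np.array([0,0,1])*(.14*np.sin(th))
    print(th,e,[(3*(proj(s,p+a*.1125*ex)-[380,190])).round() for p in (e,q) for a in(1,-1)])
E
```

```text
label c [0.527365   0.12188019 0.101     ]
sander x yaw 81.20623657613129 [np.float64(0.031887746689244746), np.float64(0.03327173569827144), np.float64(0.03303286387456993), np.float64(0.03268155485494271)]
dome [0.54822249 0.22946508 0.115     ] yaw from dome 79.02817055322298 0.10958806907281733
btn [array([0.55500286, 0.11912978, 0.085     ]), array([0.49978188, 0.12961259, 0.085     ])] [0.52739237 0.12437119 0.085     ]
rear [array([0.54765   , 0.09397918, 0.101     ]), array([0.49963957, 0.10142399, 0.101     ])] 0.04858422088109258
[[ 0.63659181 -0.21534617  0.042     ]
 [ 0.60066273 -0.34984171  0.042     ]
 [ 0.38923551 -0.29188822  0.042     ]
 [ 0.42628879 -0.1547377   0.042     ]] [ 0.51319471 -0.25295345  0.042     ] [np.float64(0.21886239613440572), np.float64(0.1392118893014206), np.float64(0.21922608033189456), np.float64(0.14206762872226403)]
case yaw -15.70238347069093
bay [ 0.47805687 -0.24307507  0.        ] hinge mid [ 0.49424987 -0.32034108  0.        ]
1.65 [ 0.484777   -0.35403652  0.1796622 ] [array([497.,  65.]), array([398., 470.]), array([456.,  53.]), array([356., 459.])]
1.75 [ 0.48110484 -0.36709858  0.17548013] [array([518.,  72.]), array([420., 475.]), array([480.,  60.]), array([380., 465.])]
1.85 [ 0.47756401 -0.37969346  0.16996436] [array([537.,  79.]), array([439., 479.]), array([501.,  67.]), array([403., 471.])]
1.95 [ 0.47418991 -0.3916953   0.16317002] [array([553.,  85.]), array([456., 483.]), array([521.,  74.]), array([423., 475.])]
```

```bash
python3 -m creep '0 0 0 0 0 -0.13;0 0 0 0 0 -0.13;0 0 0 0 0 -0.13;0 0 0 0 0 -0.13;0 0 0 0 0 -0.13;0 0 0 0 0 -0.13;0 0 0 0 0 -0.13;0 0 0 0 0 -0.13;0 0 0 0 0 -0.13;34 18 0 0 0 0;34 18 0 0 0 0;34 18 0 0 0 0;34 18 0 0 0 0;34 18 0 0 0 0;34 18 0 0 0 0;34 18 0 0 0 0;34 18 0 0 0 0;34 18 0 0 0 0;34 18 0 0 0 0;34 18 0 0 0 0' 0; python3 -c "
from plant import telemetry as t;print(t.get_state()['joints'])"
```

```text
time: 2.15
tcp_pos: [0.3998, -0.2752, 0.4047]
ee_rot: [[0.177, 0.984, -0.0], [0.984, -0.177, -0.0], [-0.0, -0.0, -1.0]]
wrist_force: [1.6, -0.1, 1.2]
grip_width: 0.0855
finger_force: 0.0
[ 59.22577352  19.15788443 -37.45632803 106.10232232  13.44830715
  59.19279179   6.13421413]
```

```bash
python3 -m creep '35 5 0 0 0 0;35 5 0 0 0 0;35 5 0 0 0 0;35 5 0 0 0 0;35 5 0 0 0 0;35 5 0 0 0 0;35 5 0 0 0 0;35 5 0 0 0 0;35 5 0 0 0 0;35 5 0 0 0 0;35 5 0 0 0 0;28 0 0 0 0 0;0 0 30 0 0 0;0 0 20 0 0 0;0 0 0 0 0 0;0 0 0 0 0 0'; python3 - <<'E'
from h import *
print(telemetry.get_state()['joints'])
s=eyes.snapshot("wrist");cv2.imwrite("pics/w1.png",s["pixels"][:,:,::-1])
print(s["R"],s["t"]);print(proj(s,[.5275,.122,.101]))
E
```

```text
time: 3.75
tcp_pos: [0.5265, 0.1202, 0.3549]
ee_rot: [[0.177, 0.984, -0.001], [0.984, -0.177, 0.0], [-0.0, -0.001, -1.0]]
wrist_force: [-0.4, 1.0, 1.3]
grip_width: 0.0855
finger_force: 0.0
[ 11.02723839  27.85349252 -39.85304702 102.83910248  20.9106504
  56.92240361 -47.38595985]
[[ 0.9841197  -0.17749088 -0.00232532]
 [-0.16747728 -0.93277963  0.31917633]
 [-0.0588199  -0.31371828 -0.94769249]] [-0.49630378  0.17406787  0.40166297]
[321.56576131 246.50311442]
```

View pics/w1.png

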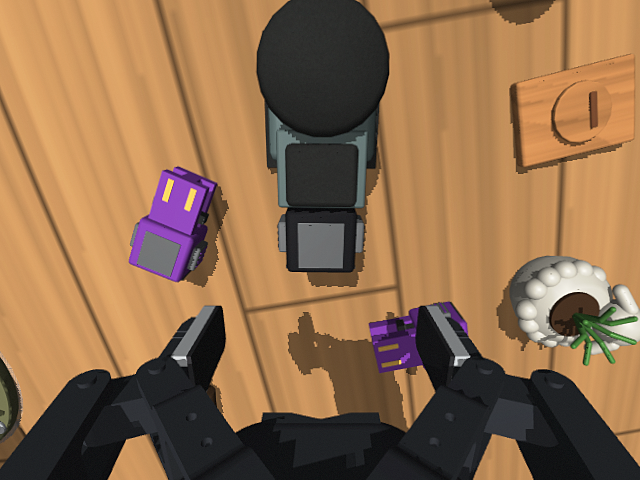

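The wrist view shows the pack's label centred at about (321,247), where my estimate projects to (321.6,246.5), and the pack is aligned with the fingers. I'll descend.

```bash
python3 -m creep '2 1 25 0 0 0;0 0 25 0 0 0;0 0 25 0 0 0;0 0 20 0 0 0;0 0 15 0 0 0;0 0 14 0 0 0;0 0 0 0 0 0;0 0 0 0 0 0'; python3 - <<'E'
from h import *
s=eyes.snapshot("wrist");a=s["pixels"][:,:,::-1];b=eyes.snapshot("side")["pixels"][:,:,::-1]
cv2.imwrite("pics/w2.png",np.hstack([cv2.resize(a[120:],(400,300)),cv2.resize(b[180:380,200:466],(400,300))]))
E
```

```text
time: 4.6
tcp_pos: [0.5281, 0.1221, 0.2314]
ee_rot: [[0.177, 0.984, 0.001], [0.984, -0.177, 0.0], [0.0, 0.001, -1.0]]
wrist_force: [-0.4, -0.2, -0.2]
grip_width: 0.0853
finger_force: 0.0
```

View pics/w2.png

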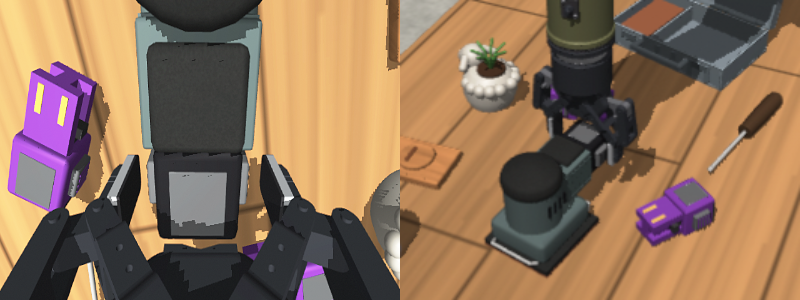

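The pads straddle the pack evenly: pads at x≈125 and 270, buttons at x≈150 and 248. I'll close.

```bash
python3 -m creep '0 0 0 0 0 0;0 0 0 0 0 0;0 0 0 0 0 0;0 0 0 0 0 0;0 0 0 0 0 0;0 0 0 0 0 0;0 0 0 0 0 0;0 0 0 0 0 0;0 0 0 0 0 0;0 0 0 0 0 0' 255
```

```text
time: 5.7
tcp_pos: [0.5275, 0.1223, 0.2319]
ee_rot: [[0.177, 0.984, 0.001], [0.984, -0.177, -0.0], [-0.0, 0.001, -1.0]]
wrist_force: [-3.9, -1.1, 12.5]
grip_width: 0.0493
finger_force: 60.1
```

```bash
python3 -m creep '-3 0 0 0 0 0;-4 0 0 0 0 0;-4 0 0 0 0 0;-4 0 0 0 0 0;-4 0 0 0 0 0' ; python3 -m creep '-5 0 0 0 0 0;-5 0 0 0 0 0;-5 0 0 0 0 0;-5 0 0 0 0 0;-5 0 0 0 0 0;-5 0 0 0 0 0;-8 0 0 0 0 0;-8 0 0 0 0 0;-8 0 0 0 0 0;-8 0 0 0 0 0;0 0 0 0 0 0'
python3 - <<'E'
from h import *
s=eyes.snapshot("wrist");a=s["pixels"][:,:,::-1];b=eyes.snapshot("side")["pixels"][:,:,::-1]
cv2.imwrite("pics/w3.png",np.hstack([cv2.resize(a[120:],(400,300)),cv2.resize(b[180:380,200:466],(400,300))]))
E
```

```text
time: 6.2
tcp_pos: [0.5248, 0.1046, 0.2313]
ee_rot: [[0.176, 0.984, 0.002], [0.984, -0.176, 0.003], [0.003, 0.002, -1.0]]
wrist_force: [1.1, 2.0, 1.4]
grip_width: 0.0497
finger_force: 62.3
time: 7.3
tcp_pos: [0.5132, 0.0406, 0.2305]
ee_rot: [[0.179, 0.984, -0.001], [0.984, -0.179, -0.001], [-0.001, -0.001, -1.0]]
wrist_force: [0.4, 0.4, -3.7]
grip_width: 0.0493
finger_force: 62.9
```

View pics/w3.png

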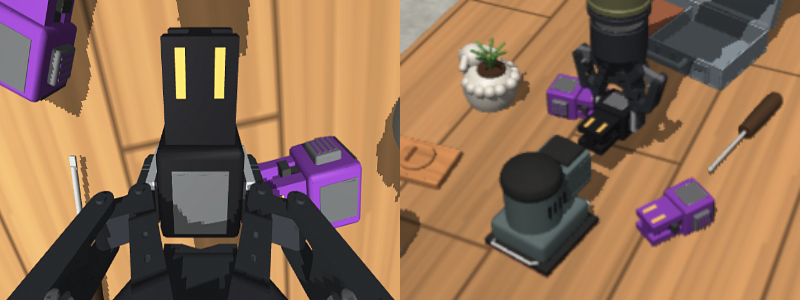

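The pack is out, held level, and the sander is still standing. Next I'll lift it and carry it over the bay.

```bash
python3 -m creep '0 0 -20 0 0 0;0 0 -30 0 0 0;0 0 -30 0 0 0;0 0 0 0 0 0.094;-20 3 0 0 0 0;-30 4 0 0 0 0;-30 4 0 0 0 0;-30 4 0 0 0 0;-30 4 0 0 0 0;-30 4 0 0 0 0;-30 4 0 0 0 0;-30 4 0 0 0 0;-30 4 0 0 0 0;-20 4 0 0 0 0;-15 4 0 0 0 0;0 0 0 0 0 0;0 0 0 0 0 0'
python3 - <<'E'
from h import *
s=eyes.snapshot("wrist");a=s["pixels"][:,:,::-1].copy();b=eyes.snapshot("top")["pixels"][:,:,::-1]
print([proj(s,[x,y,.042]).round() for x,y in((.6366,-.2153),(.6007,-.3498),(.3892,-.2919),(.4263,-.1547))])
cv2.imwrite("pics/w4.png",np.hstack([cv2.resize(a,(480,360)),cv2.resize(b[180:360,370:530],(320,360))]))
E
```

```text
time: 9.1
tcp_pos: [0.4759, -0.2525, 0.3107]
ee_rot: [[0.268, 0.963, 0.0], [0.963, -0.268, 0.001], [0.001, 0.0, -1.0]]
wrist_force: [-0.7, -0.1, -3.6]
grip_width: 0.0493
finger_force: 63.7
[array([532., 133.]), array([500., 313.]), array([230., 314.]), array([211., 129.])]
```

View pics/w4.png

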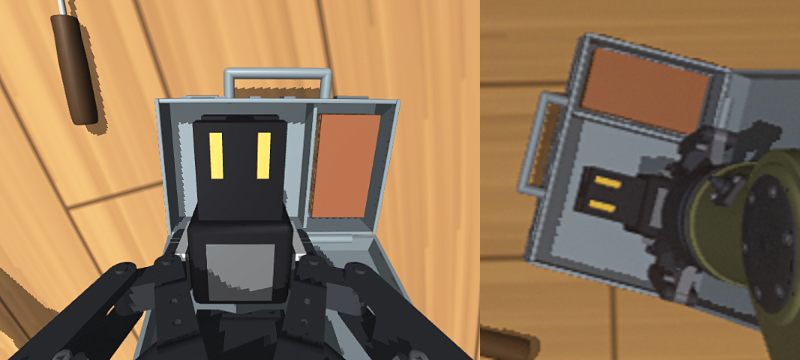

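The predicted rim corners match the picture: (209,131) and (532,134) in full-size pixels. The pack is within the bay, so I'll lower it.

```bash
python3 -m creep '-2 0 20 0 0 0;0 0 20 0 0 0;0 0 20 0 0 0;0 0 15 0 0 0;0 0 15 0 0 0;0 0 10 0 0 0;0 0 10 0 0 0;0 0 8 0 0 0;0 0 5 0 0 0;0 0 3 0 0 0;0 0 0 0 0 0'; python3 -m creep '0 0 1 0 0 0;0 0 1 0 0 0;0 0 1 0 0 0;0 0 0 0 0 0'
```

```text
time: 10.3
tcp_pos: [0.475, -0.2553, 0.1845]
ee_rot: [[0.269, 0.963, -0.0], [0.963, -0.269, 0.0], [0.0, -0.0, -1.0]]
wrist_force: [-0.1, 0.3, -2.3]
grip_width: 0.0493
finger_force: 63.6
time: 10.7
tcp_pos: [0.4752, -0.2553, 0.1826]
ee_rot: [[0.269, 0.963, 0.001], [0.963, -0.269, -0.001], [-0.001, 0.001, -1.0]]
wrist_force: [-2.5, 1.2, 4.8]
grip_width: 0.0493
finger_force: 64.6
```

```bash
python3 -m creep '0 0 0 0 0 0;0 0 0 0 0 0;0 0 0 0 0 0;0 0 0 0 0 0;0 0 0 0 0 0;0 0 0 0 0 0' 30; python3 -m creep '0 0 -4 0 0 0;0 0 -8 0 0 0;0 0 -12 0 0 0;0 0 -20 0 0 0;0 0 -25 0 0 0;0 0 -25 0 0 0;0 0 -25 0 0 0;0 0 -25 0 0 0;0 0 -25 0 0 0;0 0 -25 0 0 0;0 0 -25 0 0 0;0 0 -15 0 0 0;0 0 0 0 0 0'
python3 - <<'E'
from h import *
s=eyes.snapshot("wrist");a=s["pixels"][:,:,::-1].copy();b=eyes.snapshot("side")["pixels"][:,:,::-1]
cv2.imwrite("pics/w5.png",np.hstack([cv2.resize(a,(400,300)),cv2.resize(b[90:290,290:556],(400,300))]))
E
```

```text
time: 11.3
tcp_pos: [0.4751, -0.2554, 0.1817]
ee_rot: [[0.269, 0.963, 0.0], [0.963, -0.269, 0.0], [0.0, 0.0, -1.0]]
wrist_force: [0.1, -0.0, -0.4]
grip_width: 0.0751
finger_force: 0.0
time: 12.6
tcp_pos: [0.4754, -0.2549, 0.4188]
ee_rot: [[0.268, 0.963, 0.004], [0.963, -0.268, -0.002], [-0.001, 0.005, -1.0]]
wrist_force: [1.2, 0.2, 0.5]
grip_width: 0.075
finger_force: 0.0
```

View pics/w5.png

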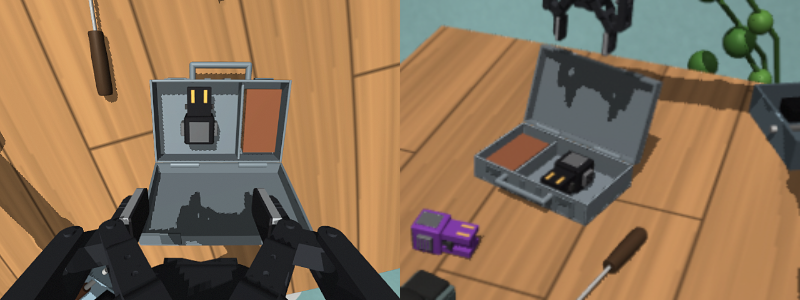

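The pack lies flat in the bay, and the lid stands open at about 1.88 rad. I'll close the fingers and go behind the lid. Tool x equals case y and tool y equals case x.

```bash
python3 -m creep '-30 6 0 0 0 0;-30 6 0 0 0 0;-30 6 0 0 0 0;-30 6 0 0 0 0;-30 6 0 0 0 0;-28 6 0 0 0 0;0 0 0 0 0 0;0 0 22 0 0 0;0 0 22 0 0 0;0 0 22 0 0 0;0 0 22 0 0 0;0 0 20 0 0 0;0 0 0 0 0 0;0 0 0 0 0 0' 255
python3 - <<'E'
from h import *
p=telemetry.get_state()['tcp_pos']-[.5132,-.2530,.1734]
print(p@[.963,-.2706,0],p@[.2706,.963,0],p[2])
E
```

```text
time: 14.1
tcp_pos: [0.462, -0.4359, 0.3074]
ee_rot: [[0.268, 0.963, -0.001], [0.963, -0.268, 0.001], [0.001, -0.001, -1.0]]
wrist_force: [0.4, -0.4, 0.2]
grip_width: -0.0
finger_force: 0.0
0.0001909256033883755 -0.18998340977327932 0.1340226189263381
```

```bash
python3 -m creep '15 0 0 0 0 0;15 0 0 0 0 0;10 0 -3 0 0 0;10 0 -4 0 0 0;10 0 -4 0 0 0;9 0 -4 0 0 0;8 0 -4 0 0 0;8 0 -4 0 0 0'; python3 -m creep '10 0 0 0 0 0;10 0 -1 0 0 0;11 0 -1 0 0 0;10 0 2 0 0 0;10 0 2 0 0 0;10 0 2 0 0 0;0 0 0 0 0 0'
```

```text
time: 14.9
tcp_pos: [0.4847, -0.354, 0.3309]
ee_rot: [[0.269, 0.963, -0.0], [0.963, -0.269, 0.0], [-0.0, -0.0, -1.0]]
wrist_force: [0.0, -1.9, -0.6]
grip_width: 0.0001
finger_force: 0.8
time: 15.6
tcp_pos: [0.5017, -0.2937, 0.3263]
ee_rot: [[0.266, 0.964, -0.0], [0.964, -0.266, 0.002], [0.001, -0.001, -1.0]]
wrist_force: [-0.1, 0.3, 1.3]
grip_width: 0.0004
finger_force: 0.0
```

```bash
python3 -m creep '9 0 4 0 0 0;9 0 4 0 0 0;9 0 5 0 0 0;8 0 6 0 0 0;8 0 7 0 0 0;7 0 7 0 0 0;6 0 8 0 0 0;6 0 8 0 0 0;5 0 9 0 0 0'; python3 -m creep '4 0 9 0 0 0;3 0 9 0 0 0;2 0 9 0 0 0;0 0 2 0 0 0;0 0 1 0 0 0;0 0 0 0 0 0;0 0 0 0 0 0'
```

```text
time: 16.5
tcp_pos: [0.5193, -0.2307, 0.2679]
ee_rot: [[0.268, 0.963, 0.0], [0.963, -0.268, 0.0], [0.0, 0.0, -1.0]]
wrist_force: [0.2, 0.0, 1.3]
grip_width: -0.0001
finger_force: 0.6
time: 17.2
tcp_pos: [0.5215, -0.222, 0.2394]
ee_rot: [[0.268, 0.963, 0.0], [0.963, -0.268, 0.0], [0.0, 0.0, -1.0]]
wrist_force: [-3.4, 3.6, 13.2]
grip_width: 0.0002
finger_force: 6.2
```

The tip is at z = 66 mm with 13 N upward, so the lid is seated. I'll press slightly, retreat and look.

```bash
python3 -m creep '0 0 2 0 0 0;0 0 0 0 0 0;0 0 -5 0 0 0;0 0 -15 0 0 0;0 0 -30 0 0 0;0 0 -30 0 0 0;0 0 -30 0 0 0;0 0 -30 0 0 0;0 0 0 0 0 0;0 0 0 0 0 0;0 0 0 0 0 0'
python3 - <<'E'
from h import *
b=eyes.snapshot("side")["pixels"][:,:,::-1];a=eyes.snapshot("top")["pixels"][:,:,::-1]
cv2.imwrite("pics/w6.png",np.hstack([cv2.resize(b[90:390,160:480],(400,375)),cv2.resize(a,(400,375))]))
E
```

```text
time: 18.3
tcp_pos: [0.5211, -0.223, 0.3755]
ee_rot: [[0.269, 0.963, -0.002], [0.963, -0.269, 0.0], [-0.0, -0.002, -1.0]]
wrist_force: [-0.5, 0.2, -0.0]
grip_width: -0.0002
finger_force: 0.0
```

View pics/w6.png

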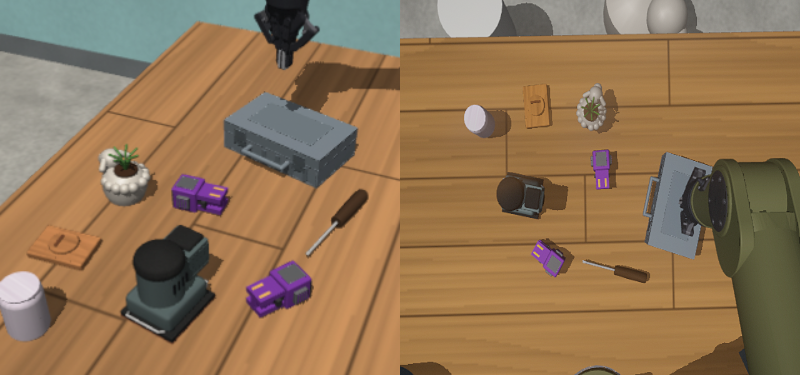

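The lid is shut flat (case at about (290,140) in the side view), the sander is upright in place, and the bystanders look undisturbed. I'll hand it in.

```bash
python3 -c "
from plant import robot;print(robot.finish_job())"
```

```text
the job is handed in; nothing more can be done
None
```

The job is handed in at about 18 s of the 61 s allowed: the pack is lying flat in the large compartment, the lid is shut, and the sander and the other things look undisturbed in the last pictures; no verdict came back from the judging.

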